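# Find the worn damper and mark it with its tag

### The job

Three spring-mounted damper pads stand in a row on the test plate, and one of them has gone soft: with the fingertips press each pad well down, in turn from left to right as seen from the robot, and let it spring back. Then push the red tag in front of the softest pad down until it is fully home, and leave the other two tags up. Only press and push: lift or pull up nothing, and leave the jar, the black box and the weighing boat where they stand.

Things in the scene. Friction and masses are not known exactly. Their poses are not given: they have to be found in the camera images.
- test_plate: aluminium plate 135 x 270 x 12 mm, fixed; origin under its centre at bench height, +y along the row of three stations to the robot's left, -x towards the robot. A station, every 90 mm, has a black pad and, 62 mm in front (-x), a red tag. Rules call the pads themselves mount_p, mount_q, mount_r: they sit at the stations in a changing order, poses not given
- pad_left (a point): centre of the top face of the left pad at rest, 52 mm above the bench (fixed to the plate; does not follow the pad). The pad, a flat black disc 44 mm across on a coil spring, goes straight down up to 14 mm and springs back. All look alike; pressed 10 mm down the softest pushes back with about 2.5 N, the next with 5.5 N and the firmest with 10 N, in proportion to depth, and which of them is at which station changes
- pad_middle (a point): centre of the top face of the middle pad at rest, 52 mm above the bench (fixed to the plate; does not follow the pad). The pad, a flat black disc 44 mm across on a coil spring, goes straight down up to 14 mm and springs back. All look alike; pressed 10 mm down the softest pushes back with about 2.5 N, the next with 5.5 N and the firmest with 10 N, in proportion to depth, and which of them is at which station changes
- pad_right (a point): centre of the top face of the right pad at rest, 52 mm above the bench (fixed to the plate; does not follow the pad). The pad, a flat black disc 44 mm across on a coil spring, goes straight down up to 14 mm and springs back. All look alike; pressed 10 mm down the softest pushes back with about 2.5 N, the next with 5.5 N and the firmest with 10 N, in proportion to depth, and which of them is at which station changes
- tag_left_top (a point): centre of the top face of the left station's red tag (moves with the tag): a red plastic cap 20 x 30 mm (x, y) and 6 mm thick on a yellow blade, which slides straight down into a grey guide block; its top is 62 mm above the bench when fully up and 47 mm when fully down, and the block's top lies at 40 mm
- tag_left (a joint): how far the left station's tag is pushed down, m: 0 fully up, 0.015 fully down. It needs about 2 N to slide and stays where it is left
- tag_middle_top (a point): centre of the top face of the middle station's red tag (moves with the tag): a red plastic cap 20 x 30 mm (x, y) and 6 mm thick on a yellow blade, which slides straight down into a grey guide block; its top is 62 mm above the bench when fully up and 47 mm when fully down, and the block's top lies at 40 mm
- tag_middle (a joint): how far the middle station's tag is pushed down, m: 0 fully up, 0.015 fully down. It needs about 2 N to slide and stays where it is left
- tag_right_top (a point): centre of the top face of the right station's red tag (moves with the tag): a red plastic cap 20 x 30 mm (x, y) and 6 mm thick on a yellow blade, which slides straight down into a grey guide block; its top is 62 mm above the bench when fully up and 47 mm when fully down, and the block's top lies at 40 mm
- tag_right (a joint): how far the right station's tag is pushed down, m: 0 fully up, 0.015 fully down. It needs about 2 N to slide and stays where it is left
- orange_jar: loose sample jar with orange contents and white cap, 41 mm across, 63 mm high, behind the plate; origin at the centre of its underside; leave alone
- black_box: loose black power supply, 46 x 106 x 30 mm, behind the plate; origin at the centre of its underside; leave alone
- white_boat: loose white weighing boat, 25 x 91 x 10 mm, in front of the plate; origin at the centre of its underside; leave alone

How it is judged (in metres and radians):
On the way, in this order (a step that is already met when the one before it is completed fails the run):
1. the left pad is pressed down by more than 4 mm (((horizontal distance between mount_p and pad_left below 0.02 m and value of joint mount_p above 0.004 m) or (horizontal distance between mount_q and pad_left below 0.02 m and value of joint mount_q above 0.004 m) or (horizontal distance between mount_r and pad_left below 0.02 m and value of joint mount_r above 0.004 m))), for 0.1 s.
2. the middle pad is pressed down by more than 4 mm (((horizontal distance between mount_p and pad_middle below 0.02 m and value of joint mount_p above 0.004 m) or (horizontal distance between mount_q and pad_middle below 0.02 m and value of joint mount_q above 0.004 m) or (horizontal distance between mount_r and pad_middle below 0.02 m and value of joint mount_r above 0.004 m))), for 0.1 s.
3. the right pad is pressed down by more than 4 mm (((horizontal distance between mount_p and pad_right below 0.02 m and value of joint mount_p above 0.004 m) or (horizontal distance between mount_q and pad_right below 0.02 m and value of joint mount_q above 0.004 m) or (horizontal distance between mount_r and pad_right below 0.02 m and value of joint mount_r above 0.004 m))), for 0.1 s.
4. the tag of the softest pad is pushed down by more than 12 mm of its 15 (((horizontal distance between mount_p and pad_left below 0.02 m and value of joint tag_left above 0.012 m and value of joint each of tag_middle, tag_right below 0.006 m) or (horizontal distance between mount_p and pad_middle below 0.02 m and value of joint tag_middle above 0.012 m and value of joint each of tag_left, tag_right below 0.006 m) or (horizontal distance between mount_p and pad_right below 0.02 m and value of joint tag_right above 0.012 m and value of joint each of tag_left, tag_middle below 0.006 m))), for 0.1 s.
At the end, for the whole second after the job is handed in: the tag in front of the softest pad is down by more than 12 mm of its 15 mm travel, the other two tags are down by less than 6 mm, all pads have sprung back to within 2 mm of rest, and the jar, box and boat are within 25 mm of where they stood (((horizontal distance between mount_p and pad_left below 0.02 m and value of joint tag_left above 0.012 m and value of joint each of tag_middle, tag_right below 0.006 m) or (horizontal distance between mount_p and pad_middle below 0.02 m and value of joint tag_middle above 0.012 m and value of joint each of tag_left, tag_right below 0.006 m) or (horizontal distance between mount_p and pad_right below 0.02 m and value of joint tag_right above 0.012 m and value of joint each of tag_left, tag_middle below 0.006 m)) and value of joint each of mount_p, mount_q, mount_r below 0.002 m and distance of each of orange_jar, black_box, white_boat from where it was at the start of the episode below 0.025 m); the robot touches nothing.
It fails at once if the tag of a pad that is not the softest is pushed down past 6 mm ((horizontal distance between mount_p and pad_left above 0.02 m and value of joint tag_left above 0.006 m) or (horizontal distance between mount_p and pad_middle above 0.02 m and value of joint tag_middle above 0.006 m) or (horizontal distance between mount_p and pad_right above 0.02 m and value of joint tag_right above 0.006 m)).
It fails at once if a pad or a tag is pulled up by more than 3 mm (value of joint any of mount_p, mount_q, mount_r, tag_left, tag_middle, tag_right below -0.003 m).
It fails at once if the jar, box or boat is lifted by more than 10 mm or moved by more than 25 mm (distance of any of orange_jar, black_box, white_boat from where it was at the start of the episode above 0.025 m or height (world z) of any of orange_jar, black_box, white_boat above 0.01 m).
It also fails if it takes over 51 s, if anything falls off the work surface, if the arm or the gripper's body presses on something with over 40 N, if the wrist force passes 120 N, or if a joint passes its speed limit or range.

### The arm

A 6-joint arm with a two-finger parallel gripper is mounted at the origin on a cart in front of the work surface, level with it; the furniture and walls round the work are solid. World frame = base frame: x ahead of the robot, y to its left, z up, the work surface at z = 0. Lengths are in mm, angles in degrees, forces in N, time in s.
With the tool pointing down it reaches from about 300 to 850 mm from the base axis. Payload 4.2 kg.
Tool frame: the origin (TCP) lies on the front face of the gripper's body, between the roots of the fingers; the fingertips stand 78 mm ahead of it and the grasp point (between the pads) lies 60 mm ahead of it; x points along the fingers, y is the direction in which the jaws open and shut, and the axes are right-handed (so a half turn about x gives the same grasp; the last joint's range is limited). The gripper opens to 91 mm and grips with 3 to 60 N. Pads are 32 mm wide; open, the fingers measure 118 mm over their backs; the gripper's body (76 mm by 178 mm) begins 60 mm behind the grasp point.
Start: joints at [66.52, 18.312, 89.639, -0, 72.044, -1.146], TCP at [218.503, 531.875, 292.276] pointing down, gripper open.
Joint ranges: [-177.97, 177.97], [-48.28, 115.42], [12.27, 149.76], [-77.06, 257.06], [2.81, 150.46], [-146.56, 146.56]. Speed limits (degrees/s): [147.25, 147.25, 180, 180, 180, 180].

### API

Orientations are given as [roll, pitch, yaw] about the fixed x, y, z axes, in that order (R = Rz(yaw) Ry(pitch) Rx(roll)).
In Python, from workcell import status, viewer, env gives the robot as it stands. The module is installed in compiled form; this text tells all that it offers.
- The arm moves only by the tool move_arm, never from a script. Its argument "moves" is a list of rows, each a list of 3 entries, a list of its own where there are three numbers: the shift along the tool's x, y, z in cm, then the turn about the tool's x in rad, then the gripper's target within -1 to 1 (fully open at 1, half-way at 0, shut at -1). A call has 1 to 20 rows; each row is the pose to reach, as a shift and turn from the pose commanded when the call began, along the tool's axes at that moment; what a row does not reach only later rows make up. A row lasts 1/8 s, in which the tool goes at most 62.5 mm and 10.7 degrees, less where a joint would pass 70% of its speed; a pose out of reach is approached as far as the arm can. A call with a gripper value outside its range is refused whole. The fingers move at their own pace and stop on an object; "force" is the grip in N (left out, the last holds). Time passes only in rows, so rows that repeat a pose let the fingers close. It gives the time, the measured TCP pose, the force and the opening at its end, in the units of the state.
- status.state(): the state, without advancing time (a new reading comes with each control period).
- viewer.grab_frame(name): name is "scene" or "top" or "wrist"; returns the picture (480x640x3 uint8, red, green, blue); there is no depth.
- viewer.get_calibration(name): a dict with "camera_matrix" (3x3 intrinsics, pixels), "D" ([k1, k2, p1, p2, k3] as OpenCV has them; the pictures are not rectified), "eye" and "rotation" of the camera in the world. Camera axes: x right, y down, z forward; pixel columns grow to the right and rows downward; lengths in mm; the calibration is good to about 2 mm. A picture is of the moment at which its call begins: read the wrist's pose just before it. get_calibration takes no time and is no camera call; for the wrist camera it gives the pose at the moment of the call.
- env.job_done(): hands the job in, once; it reports no verdict.
The state is a dict: "time_s": time; "qpos": joint angles; "qvel": joint speeds; "effort": joint torques, N m; "ee_pos": TCP position; "ee_rot": TCP orientation; "force": force on the tool from outside, world axes, zero at the start; "torque": the same for the moment, N m; "gripper_width": finger opening in mm.
Only numpy, scipy, OpenCV 4.12 (cv2) and the standard library are available. Lean on these libraries where they do the work, as an engineer would, in place of code of your own. Each camera call takes 0.05 s, during which the arm holds its last target.

## Working session

There is one attempt and no reset: what is moved stays moved. The work goes in short steps, Python scripts to look and compute and a tool call to move; the robot and the scene stay as the last step left them, time stands still between calls to the robot, and variables do not carry over. Pictures are saved under pics/ and viewed, and the job is handed in when it is done.

Besides the shell and the picture viewer there is one more tool, called after "Call:" as name(argument=value, ...), one argument or row to a line, values as JSON. move_arm: Moves the arm, as the interface text tells. Its arguments: {"type":"object","properties":{"moves":{"type":"array","items":{"type":"array"}},"force":{"type":"number"}},"required":["moves"]}

```bash
mkdir -p pics
python3 - <<'E'
from workcell import status, viewer
import cv2
print(status.state())
for n in("scene","top"):
    cv2.imwrite(f"pics/{n}0.png",viewer.grab_frame(n)[:,:,::-1]); c=viewer.get_calibration(n); print(n,c)
E
```

```text
{'time_s': 0.0, 'qpos': array([ 6.65184278e+01,  1.83516816e+01,  8.97057361e+01, -4.99505380e-04,
        7.20439854e+01, -1.14447902e+00]), 'qvel': array([ 0.01750726,  0.02589844, -0.00932479, -0.0951871 , -0.06235274,
        0.09390029]), 'effort': array([-1.22721027e-03, -4.12451971e+01, -2.31973153e+01,  7.23575405e-02,
        4.59130865e-02, -1.55347552e-04]), 'ee_pos': array([218.37493111, 531.52619773, 291.42429514]), 'ee_rot': array([ -90.87614643,   89.89859582, -113.21308522]), 'force': array([-0.14563937, -0.82823694,  0.30424086]), 'torque': array([0.00645453, 0.02657602, 0.07657871]), 'gripper_width': 91.58426763649129}
scene {'camera_matrix': array([[532.97651847,   0.        , 318.56657948],
       [  0.        , 532.97651847, 249.52200185],
       [  0.        ,   0.        ,   1.        ]]), 'D': array([-0.14284425,  0.        ,  0.        ,  0.        ,  0.        ]), 'eye': array([304.92660582, 529.96992804, 723.37659337]), 'rotation': array([-140.44478921,   -0.38150067, -147.47118563])}
top {'camera_matrix': array([[473.9547517 ,   0.        , 316.11623924],
       [  0.        , 473.9547517 , 238.18629087],
       [  0.        ,   0.        ,   1.        ]]), 'D': array([-0.10379101,  0.        ,  0.        ,  0.        ,  0.        ]), 'eye': array([408.44632622,  50.28763917, 887.68314825]), 'rotation': array([-1.67802878e+02, -1.17854814e-01, -8.30764508e+01])}
```

View pics/scene0.png

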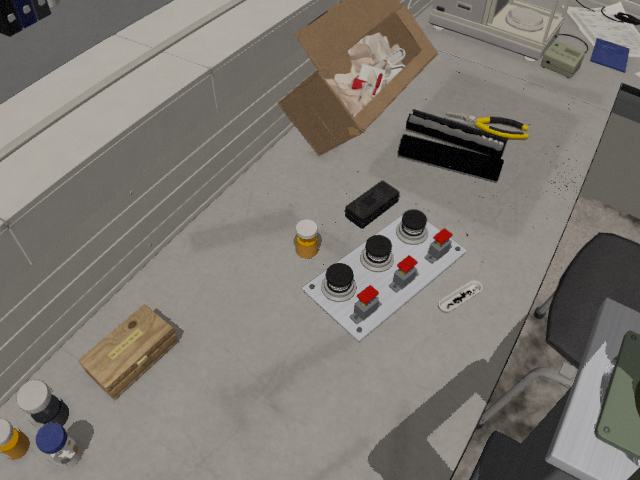

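View pics/top0.png

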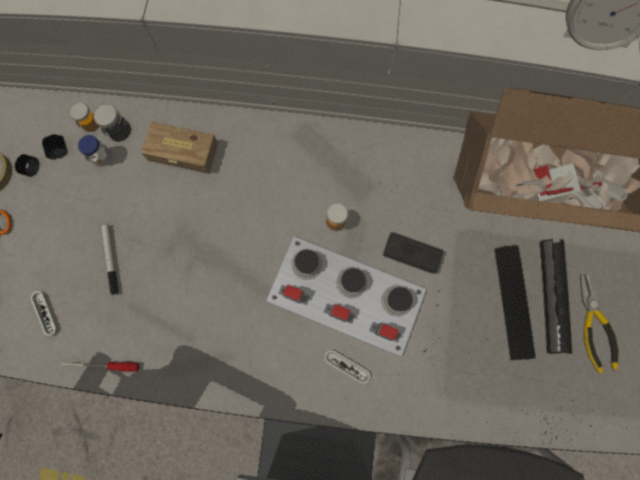

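```bash
cat > h.py <<'E'
import numpy as np,cv2
from scipy.spatial.transform import Rotation as R
from workcell import viewer,status
def cast(n,px,z,c=None):
    c=c or viewer.get_calibration(n)
    u=cv2.undistortPoints(np.array(px,float).reshape(-1,1,2),c["camera_matrix"],c["D"]).reshape(-1,2)
    d=R.from_euler('xyz',c["rotation"],degrees=True).apply(np.c_[u,np.ones(len(u))])
    e=c["eye"]; return e+d*((z-e[2])/d[:,2])[:,None]
def blobs(m,amin,amax):
    k,l,s,c=cv2.connectedComponentsWithStats(m.astype(np.uint8)*255)
    return [(c[i],s[i,4],s[i,:4]) for i in range(1,k) if amin<s[i,4]<amax]
E
python3 - <<'E'
from h import *
for n in("top","scene"):
    im=cv2.imread(f"pics/{n}0.png").astype(int); b,g,r=im[...,0],im[...,1],im[...,2]
    red=(r>120)&(r>2*g)&(r>2*b)
    H=blobs(red,80,900)
    for c,a,s in H: print(n,'red',c.round(1),a,s,cast(n,[c],62)[0].round(1) )
    dk=im.max(2)<60
    for c,a,s in blobs(dk,200,1500): print(n,'dark',c.round(1),a,s,cast(n,[c],52)[0].round(1))
im=cv2.imread("pics/top0.png")[200:400,240:460]; cv2.imwrite("pics/topc.png",cv2.resize(im,None,fx=3,fy=3))
im=cv2.imread("pics/scene0.png")[180:350,290:490]; cv2.imwrite("pics/scenec.png",cv2.resize(im,None,fx=3.5,fy=3.5))
s=status.state();print(R.from_euler('xyz',s['ee_rot'],degrees=True).as_matrix().round(3))
E
```

```text
top red [541.9 171.8] 98 [535 166  15  13] [ 765.2 -338.6   62. ]
top red [292.4 292.1] 157 [284 286  18  14] [485.4  99.6  62. ]
top red [340.2 311.8] 162 [332 305  17  15] [461.6  13.2  62. ]
top red [388.4 331.4] 167 [380 325  18  14] [437.9 -73.1  62. ]
top red [120.6 366.7] 99 [107 365  28   5] [319.7 377.7  62. ]
top dark [118.7 130.1] 369 [103 116  28  25] [755.2 477.7  52. ]
top dark [ 54.3 146.5] 469 [ 43 135  24  24] [708.3 601.7  52. ]
top dark [ 26.7 165. ] 393 [ 15 155  24  22] [664.9 649.6  52. ]
top dark [413.2 252.8] 1336 [384 233  59  40] [ 582.4 -106.5   52. ]
top dark [306.6 261.2] 399 [296 250  22  23] [544.2  82.2  52. ]
top dark [353.1 279.8] 402 [342 269  23  22] [521.1  -3.9  52. ]
top dark [399.9 298.8] 422 [389 288  23  22] [497.3 -89.5  52. ]
top dark [611.6 342. ] 237 [603 324  15  37] [ 461.7 -484.2   52. ]
scene red [357.3  83.5] 88 [352  78  14  11] [ 779.3 -381.6   62. ]
scene red [442.7 235.4] 154 [434 228  19  15] [438.  -70.5  62. ]
scene red [407.  263.4] 177 [397 256  20  16] [462.   15.1  62. ]
scene red [367.5 293.9] 209 [357 285  22  18] [486.1 100.3  62. ]
scene dark [20.3 14.7] 1211 [ 0  0 51 37] [1821.6 -220.2   52. ]
scene dark [371.4 204.1] 1385 [345 181  54  47] [577.  -78.1  52. ]
scene dark [413.5 220.8] 440 [402 210  25  26] [496.5 -82.6  52. ]
scene dark [377.9 247.3] 518 [366 235  25  28] [519.9   3.2  52. ]
scene dark [338.9 276.3] 582 [326 263  27  30] [543.2  88.7  52. ]
scene dark [610.2 381.9] 217 [595 335  31  99] [116.9  40.8  52. ]
scene dark [ 53.  412.4] 631 [ 31 395  38  31] [748.2 497.9  52. ]
[[-0.001  0.38   0.925]
 [-0.001  0.925 -0.38 ]
 [-1.    -0.001 -0.   ]]
```

View pics/topc.png

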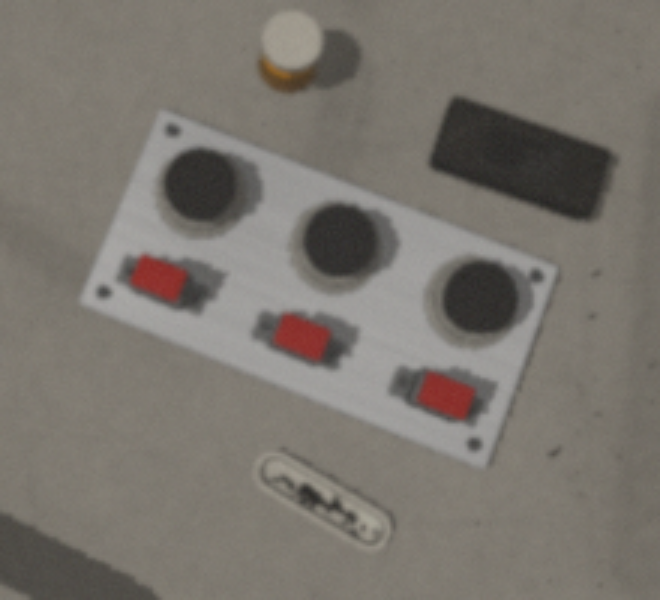

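View pics/scenec.png

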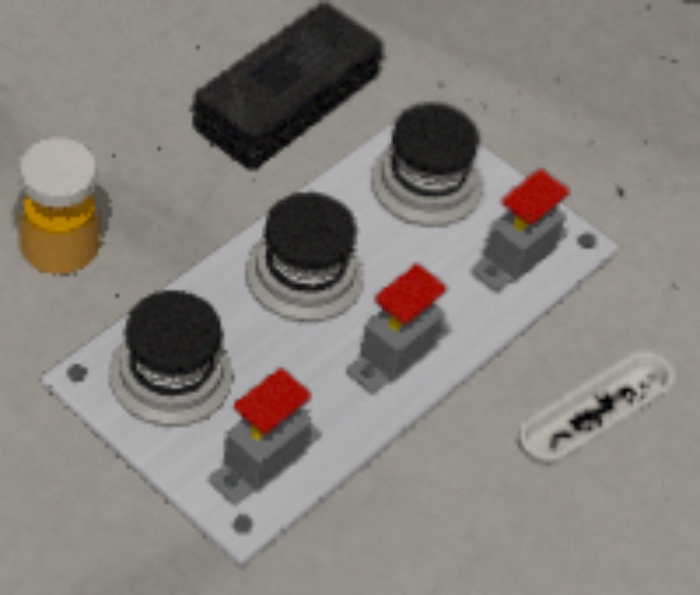

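Call:
move_arm(
  moves=[
    [[0, -4, 6.5], 0, -1],
    [[0, -7.5, 12], 0, -1],
    [[0, -11, 18], 0, -1],
    [[0, -15, 24], 0, -1],
    [[0, -18.5, 30], 0, -1],
    [[0, -22, 36], 0, -1],
    [[0, -26, 42], 0, -1],
    [[0, -29.1, 47.3], 0, -1],
    [[0, -29.1, 47.3], 0, -1],
    [[0, -29.1, 47.3], 0, -1],
    [[0, -29.1, 47.3], 0, -1],
    [[5, -29.1, 47.3], 0, -1],
    [[10, -29.1, 47.3], 0, -1],
    [[13.5, -29.1, 47.3], 0, -1],
    [[13.5, -29.1, 47.3], 0, -1],
    [[13.5, -29.1, 47.3], 0, -1],
    [[13.5, -29.1, 47.3], 0, -1],
  ],
  force=20,
)

```text
time_s: 2.22
ee_pos: [546.3, 83.5, 159.2]
ee_rot: [31.6, 89.8, 9.3]
force: [0.3, -0.3, 0.9]
gripper_width: 0.6
```

Run:
```python
from h import *
s=status.state();print(s)
p=s['ee_pos'];Rm=R.from_euler('xyz',s['ee_rot'],degrees=True)
print(Rm.inv().apply(np.array([545.4,83.4,p[2]])-p))
cv2.imwrite("pics/scene1.png",viewer.grab_frame("scene")[180:350,290:490,::-1].repeat(3,0).repeat(3,1))
```

```text
{'time_s': 2.225, 'qpos': array([ 7.49572784e+00,  2.30201775e+01,  1.03498437e+02,  8.69205821e-03,
        5.32639210e+01, -6.02124127e+01]), 'qvel': array([-0.40625819,  0.15379708,  0.3418219 , -0.02988369, -0.16055839,
        0.04723901]), 'effort': array([ 1.12023605e-01, -4.10736716e+01, -1.88879299e+01,  1.14426494e-02,
        8.34644143e-02,  7.48240327e-04]), 'ee_pos': array([546.30899796,  83.51218182, 159.2108494 ]), 'ee_rot': array([31.62743845, 89.78242322,  9.3303932 ]), 'force': array([ 0.33404856, -0.34925656,  0.90591441]), 'torque': array([0.00950001, 0.01685419, 0.02914061]), 'gripper_width': 0.5520090257473277}
[-0.00347525 -0.44867195 -0.79846318]
```

View pics/scene1.png

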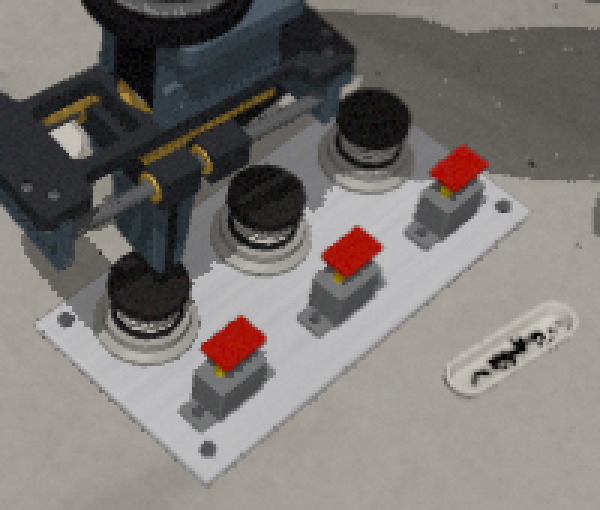

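Call:
move_arm(
  moves=[
    [[1.5, 0, 0], 0, -1],
    [[2.5, 0, 0], 0, -1],
    [[3.0, 0, 0], 0, -1],
    [[3.4, 0, 0], 0, -1],
    [[3.8, 0, 0], 0, -1],
    [[3.8, 0, 0], 0, -1],
    [[3.8, 0, 0], 0, -1],
    [[3.8, 0, 0], 0, -1],
    [[3.8, 0, 0], 0, -1],
    [[3.8, 0, 0], 0, -1],
  ],
)

```text
time_s: 3.52
ee_pos: [544.8, 82.8, 119.6]
ee_rot: [-149.8, 89.9, -172.1]
force: [-3.5, -0.2, 6.7]
gripper_width: 0.7
```

```bash
cat > f.py <<'E'
from h import *
F=[]
for i in range(4):
    s=status.state();F.append(s['force']);viewer.grab_frame("top")
print(s['time_s'],s['ee_pos'],np.array(F).round(2),np.mean(F,0))
E
python3 f.py
```

```text
3.675 [544.83062798  82.8237618  119.63524138] [[-3.51 -0.2   6.73]
 [-3.33  0.24  6.26]
 [-3.97 -1.31  5.82]
 [-2.27 -0.5   5.85]] [-3.27080204 -0.43959853  6.16631099]
```

Call:
move_arm(
  moves=[
    [[-1.5, 0, 0], 0, -1],
    [[-3.5, 0, 0], 0, -1],
    [[-4, 0, 0], 0, -1],
    [[-4, -3, 0.4], 0, -1],
    [[-4, -6, 0.7], 0, -1],
    [[-4, -8.85, 1.05], 0, -1],
    [[-4, -8.85, 1.05], 0, -1],
    [[-4, -8.85, 1.05], 0, -1],
    [[-4, -8.85, 1.05], 0, -1],
  ],
)

```text
time_s: 4.85
ee_pos: [521.9, -2.1, 159.2]
ee_rot: [63.2, 90.0, 40.9]
force: [0.7, -0.7, -0.4]
gripper_width: 0.1
```

```bash
python3 f.py
```

```text
5.0 [521.71639858  -2.21842383 159.18730226] [[ 0.65 -0.67 -0.4 ]
 [ 0.54 -0.18 -0.55]
 [-0.51  0.22  0.21]
 [ 0.16 -0.5  -0.27]] [ 0.21062653 -0.28424829 -0.25485264]
```

Call:
move_arm(
  moves=[
    [[1.5, 0, 0], 0, -1],
    [[2.5, 0, 0], 0, -1],
    [[3.0, 0, 0], 0, -1],
    [[3.5, 0, 0], 0, -1],
    [[3.9, 0, 0], 0, -1],
    [[3.9, 0, 0], 0, -1],
    [[3.9, 0, 0], 0, -1],
    [[3.9, 0, 0], 0, -1],
    [[3.9, 0, 0], 0, -1],
    [[3.9, 0, 0], 0, -1],
  ],
)

```text
time_s: 6.3
ee_pos: [520.7, -2.8, 121.0]
ee_rot: [-166.6, 89.9, 171.1]
force: [-4.7, 0.9, 10.1]
gripper_width: 0.1
```

```bash
python3 f.py
```

```text
6.45 [520.70712491  -2.8347194  121.05511887] [[-4.74  0.89 10.09]
 [-5.31  0.11  9.86]
 [-5.28 -0.56  9.79]
 [-4.76  0.56  9.88]] [-5.02417489  0.24966148  9.90637269]
```

Call:
move_arm(
  moves=[
    [[-1.5, 0, 0], 0, -1],
    [[-3.5, 0, 0], 0, -1],
    [[-4, 0, 0], 0, -1],
    [[-4, -3, 0.4], 0, -1],
    [[-4, -6, 0.7], 0, -1],
    [[-4, -8.85, 1.05], 0, -1],
    [[-4, -8.85, 1.05], 0, -1],
    [[-4, -8.85, 1.05], 0, -1],
    [[-4, -8.85, 1.05], 0, -1],
  ],
)

```text
time_s: 7.62
ee_pos: [497.9, -87.9, 160.1]
ee_rot: [93.6, 90.0, 71.3]
force: [-0.8, -0.4, -0.6]
gripper_width: 0.5
```

```bash
python3 f.py
```

```text
7.775 [497.80456456 -88.12391801 160.20217568] [[-0.78 -0.44 -0.6 ]
 [ 0.35 -0.05  0.16]
 [-0.11 -0.03  0.66]
 [-0.13  0.45 -1.02]] [-0.16780327 -0.02032363 -0.19988653]
```

Call:
move_arm(
  moves=[
    [[1.5, 0, 0], 0, -1],
    [[2.5, 0, 0], 0, -1],
    [[3.0, 0, 0], 0, -1],
    [[3.5, 0, 0], 0, -1],
    [[4.0, 0, 0], 0, -1],
    [[4.0, 0, 0], 0, -1],
    [[4.0, 0, 0], 0, -1],
    [[4.0, 0, 0], 0, -1],
    [[4.0, 0, 0], 0, -1],
    [[4.0, 0, 0], 0, -1],
  ],
)

```text
time_s: 9.07
ee_pos: [497.6, -88.7, 120.3]
ee_rot: [40.1, 90.0, 17.8]
force: [-1.3, 0.1, 2.2]
gripper_width: 0.5
```

```bash
python3 f.py
```

```text
9.225 [497.6054269  -88.72988624 120.25569163] [[-1.3   0.1   2.23]
 [-1.11 -0.09  2.35]
 [-1.74 -0.33  2.44]
 [-1.36  0.07  3.16]] [-1.37798604 -0.0635155   2.54484787]
```

Call:
move_arm(
  moves=[
    [[-1.5, 0, 0], 0, -1],
    [[-3.5, 0, 0], 0, -1],
    [[-4, 0, 0], 0, -1],
    [[-4, 0, 0], 0, -1],
    [[-4, 0, 0], 0, -1],
    [[-4, 0, 0], 0, -1],
  ],
)

```text
time_s: 10.02
ee_pos: [497.3, -88.7, 159.7]
ee_rot: [-174.3, 89.9, 163.4]
force: [-0.5, 0.1, 0.3]
gripper_width: 0.5
```

```bash
python3 f.py
python3 - <<'E'
from h import *
s=status.state()
p=s['ee_pos'];Rm=R.from_euler('xyz',s['ee_rot'],degrees=True)
for t in ([438,-71.8],[461.8,14.1],[485.7,100]): print(Rm.inv().apply(np.array([*t,p[2]])-p))
E
```

```text
10.175 [497.48876628 -88.69748281 159.89954292] [[-0.54  0.09  0.29]
 [-0.35 -0.17 -0.23]
 [-1.37 -0.67 -0.04]
 [ 0.46  0.59 -0.58]] [-0.44995507 -0.03979671 -0.13649216]
[ 3.63864917e-02 -6.97440446e+00 -6.14896459e+01]
[ 4.05671918e-02  8.15255339e+01 -7.21203038e+01]
[ 4.46925095e-02  1.70063476e+02 -8.26584646e+01]
```

Pad forces at about 10 mm are 6.2 N on the left, 9.9 N in the middle and 2.5 N on the right, so the right pad is the softest. I'll push the right tag.

Call:
move_arm(
  moves=[
    [[0, -0.4, -3], 0, -1],
    [[0, -0.7, -6.1], 0, -1],
    [[0, -0.7, -6.1], 0, -1],
    [[0, -0.7, -6.1], 0, -1],
    [[1, -0.7, -6.1], 0, -1],
    [[1.8, -0.7, -6.1], 0, -1],
    [[2.3, -0.7, -6.1], 0, -1],
    [[2.8, -0.7, -6.1], 0, -1],
    [[3.2, -0.7, -6.1], 0, -1],
    [[3.5, -0.7, -6.1], 0, -1],
    [[3.6, -0.7, -6.1], 0, -1],
    [[3.6, -0.7, -6.1], 0, -1],
    [[3.6, -0.7, -6.1], 0, -1],
    [[3.6, -0.7, -6.1], 0, -1],
  ],
)

```text
time_s: 11.98
ee_pos: [438.3, -72.0, 125.4]
ee_rot: [12.1, 90.0, -10.2]
force: [-4.4, 0.5, 13.8]
gripper_width: 0.6
```

```bash
python3 f.py
```

```text
12.125 [438.34672763 -72.04257442 125.4384771 ] [[-4.37  0.45 13.75]
 [-4.52 -0.05 13.17]
 [-4.38  0.7  14.71]
 [-3.93  0.54 13.44]] [-4.30026301  0.41175969 13.76801513]
```

The force rose well above the sliding force at z of about 125 mm, so the tag is home. Next I'll retreat and check with the camera.

Call:
move_arm(
  moves=[
    [[-1.5, 0, 0], 0, -1],
    [[-4, 0, 0], 0, -1],
    [[-8, 0, 0], 0, -1],
    [[-13, 0, 0], 0, -1],
    [[-15, 0, 0], 0, -1],
    [[-15, -5, 0], 0, -1],
    [[-15, -10, 0], 0, -1],
    [[-15, -15, 0], 0, -1],
    [[-15, -20, 0], 0, -1],
    [[-15, -20, 0], 0, -1],
    [[-15, -20, 0], 0, -1],
    [[-15, -20, 0], 0, -1],
  ],
)

```text
time_s: 13.68
ee_pos: [362.9, -256.1, 274.2]
ee_rot: [82.1, 90.0, 59.9]
force: [0.6, -0.8, 0.3]
gripper_width: 0.6
```

```bash
python3 f.py
python3 - <<'E'
from h import *
for n,(a,b,c,d) in {"scene":(180,350,290,490),"top":(200,400,240,440)}.items():
    f=viewer.grab_frame(n)[...,::-1]; cv2.imwrite(f"pics/{n}9.png",f)
    cv2.imwrite(f"pics/{n}9c.png",cv2.resize(f[a:b,c:d],None,fx=3,fy=3))
im=cv2.imread("pics/scene9.png").astype(int);b,g,r=im[...,0],im[...,1],im[...,2]
for c,a,s in blobs((r>110)&(r>2*g)&(r>2*b),80,900): print(c,a,cast("scene",[c],62)[0].round(1),cast("scene",[c],47)[0].round(1))
E
```

```text
13.825 [ 362.96421067 -256.20684661  274.2407782 ] [[ 0.6  -0.82  0.26]
 [ 0.26  0.07  0.22]
 [-0.64 -0.46  0.77]
 [ 0.36 -0.51 -0.62]] [ 0.14622214 -0.43111025  0.155899  ]
[357.23333333  83.55555556] 90 [ 779.3 -381.1   62. ] [ 790.  -401.8   47. ]
[441.32692308 240.23076923] 156 [435.5 -59.5  62. ] [438.5 -72.9  47. ]
[406.90659341 263.5       ] 182 [462.   15.3  62. ] [465.5   3.7  47. ]
[367.39170507 294.16129032] 217 [486.  100.7  62. ] [490.1  91.   47. ]
```

View pics/scene9c.png

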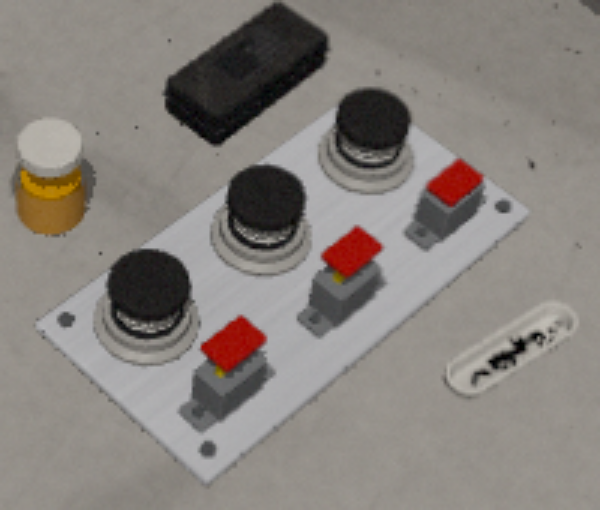

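View pics/top9c.png

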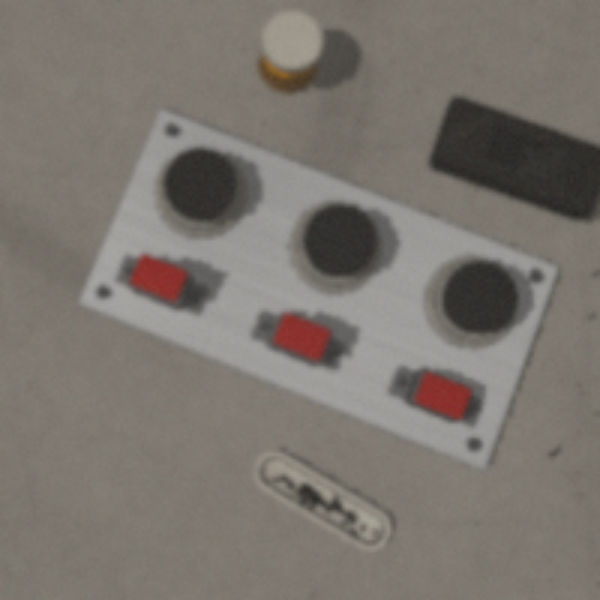

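The right tag's centroid in the full scene image moved from (443,235) to (441,240). That matches the 47 mm height at its known position. The other two tags are still up with yellow showing, the pads have sprung back, and the jar, box and boat haven't moved.

```bash
python3 -c "
from workcell import env; print(env.job_done())"
```

```text
the job is handed in; nothing more can be done
None
```

The right pad is the softest, and its red tag is pushed fully home. The job is handed in; the last clock reading was 13.8 s of the 51 s allowed.

- **Pads:** I pressed left, middle and right in that order, each about 9–10 mm down with closed fingertips. They pushed back with about 6.2 N, 9.9 N and 2.5 N, close to the expected 5.5, 10 and 2.5 N.
- **Right tag:** I pushed it until it stopped, with the fingertips at about 47 mm and 13.8 N, well above the 2 N it takes to slide. After retreating, the scene picture also puts its top at the fully-down height.
- **Everything else:** The other two tags have not moved in the pictures, all three pads look sprung back, and the jar, box and boat are where they stood. The arm is clear of everything, with wrist force near zero.

No check failed. The one oddity was a sideways force of about 1–5 N while pressing the pads and the tag, which I took to be friction at the fingertips.

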